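Find the rattling kit case

ROBOT

A 7-joint arm with a two-finger parallel gripper is mounted at the origin on the work surface. World frame = base frame: x ahead of the robot, y to its left, z up, the work surface at z = 0. Lengths are in m, angles in rad, forces in N, time in s.
With the tool pointing down it reaches from about 0.4 to 0.85 m from the base axis. Payload 4.5 kg.
Tool frame: the origin (TCP) lies midway between the tips of the shut fingers; the grasp point (between the pads) lies 19 mm behind it; z points along the fingers, y is the line along which they close (so a half turn about z gives the same grasp; the last joint's range is limited). The gripper opens to 88 mm and grips with 3 to 60 N. Pads are 18 mm wide; open, the fingers measure 123 mm over their backs; the gripper's body (75 mm by 187 mm) begins 45 mm behind the grasp point.
Start: joints at [-1.081, 0.689, -0.195, 1.565, 0.157, 0.902, -0.215], TCP at [0.275, 0.561, 0.239] pointing down, gripper open.
Joint ranges: [-3.01, 3.01], [-0.46, 2.08], [-1.47, 1.51], [0.13, 2.56], [-1, 4.14], [0.04, 2.09], [-2.66, 2.66]. Speed limits (rad/s): [2.57, 2.57, 3.14, 3.14, 3.14, 3.14, 3.14].

INTERFACE

Orientations are given as a unit quaternion [x, y, z, w].
In Python, from plant import r gives the robot as it stands. The module is installed in compiled form; this text tells all that it offers.
- The arm moves only by the tool step_arm, never from a script. Its argument "series" is a list of rows, each a list of 7 numbers: the shift along the world's x, y, z in mm, then the turn, a rotation vector about the world's x, y, z in rad, then the closure, from 0 (fully open) to 1 (shut). A call has 1 to 20 rows; each row shifts and turns the commanded pose from where the row before left it; what a row does not reach is not made up. A row lasts 1/10 s, in which the tool goes at most 50 mm and 8.59 degrees, less where a joint would pass 70% of its speed; a pose out of reach is approached as far as the arm can. A call is refused whole if a number of a shift passes 50 or a number of a turn 0.15, either way. A call with a gripper value outside its range is refused whole. The fingers move at their own pace and stop on an object; "force" is the grip in N (left out, the last holds). Time passes only in rows, so rows that do not move let the fingers close. It gives the time, the measured TCP pose, the force, the opening and the grip force at its end, in the units of the state.
- r.get_state(): the state, without advancing time (a new reading comes with each control period).
- r.snapshot(name): name is "scene" or "top" or "wrist"; returns (picture, depth): 400x640x3 uint8, blue, green, red; 400x640 float32, m along the optical axis (not along the pixel's ray), 0 where there is no reading.
- r.get_calibration(name): a dict with "intrinsics" (3x3 intrinsics, pixels), "pose" (4x4, takes a point from camera to world coordinates). Camera axes: x right, y up, looking along -z (the intrinsics and any distortion apply to the point x, -y, -z); pixel columns grow to the right and rows downward; lengths in m; the calibration is good to about 2 mm. A picture is of the moment at which its call begins: read the wrist's pose just before it. get_calibration takes no time and is no camera call; for the wrist camera it gives the pose at the moment of the call.
- r.finish_job(): hands the job in; it is judged then, once.
The state is a dict: "clock": time; "q": joint angles; "qd": joint speeds; "joint_torque": joint torques, N m; "tool_pos": TCP position; "eef_rot": TCP orientation; "contact_force": force on the tool from outside, world axes, zero at the start; "moment": the same for the moment, N m; "opening": opening from 0.0 (shut) to 1.0 (fully open); "finger_force": force on a finger pad.
Only numpy, scipy, OpenCV 4.12 (cv2) and the standard library are available. Lean on these libraries where they do the work, as an engineer would, in place of code of your own. Each camera call takes 0.05 s, during which the arm holds its last target. There are 200 camera calls.

TASK

In the three sealed parts cases on the bench something has come loose in just one. Lift and shake each a few times briskly to and fro, first the red, then the yellow, then the blue, setting each gently down again upright where it stood; then hold the one that rattles out, level and still, about 15 cm above the middle of the green mat. Finish while still holding it there, with the other two cases standing in their places and everything else on the bench left alone.

Things in the scene. Friction and masses are not known exactly. Their poses are not given: they have to be found in the camera images.
- case_red: sealed parts case, black, red lid, 110 x 110 mm, lid top at 58; origin at the centre of its underside, z up. Black carrying handle over the middle: bar 86 long (along x), 24 wide (y), from 76 to 100 mm up, gripped across y from above. In one case, a different one each time, a 260 g steel ball of 40 mm rolls loose, with 56 mm of play along and across
- case_yellow: sealed parts case, black, yellow lid, 110 x 110 mm, lid top at 58; origin at the centre of its underside, z up. Black carrying handle over the middle: bar 86 long (along x), 24 wide (y), from 76 to 100 mm up, gripped across y from above. The two quiet cases hold an insert as heavy as that ball, packed tight. Each case weighs 0.53 to 0.69 kg in all, at random
- case_blue: sealed parts case, black, blue lid, 110 x 110 mm, lid top at 58; origin at the centre of its underside, z up. Black carrying handle over the middle: bar 86 long (along x), 24 wide (y), from 76 to 100 mm up, gripped across y from above. Unseen from outside: but after a brisk stroke along x the ball runs to the far end, knocks, and shifts the moment on the tool about y by some 0.1 N m
- mat_top (a point): middle of the top face of the green presenting mat, 150 x 150 mm, black-edged, 3 mm thick, fixed flat on the bench beyond the cases
- can_a: bystander: silver spray can with black cap, 58 mm diameter, 170 mm tall, standing; origin at the centre of its underside
- can_b: bystander: silver spray can with red cap, 58 mm diameter, 170 mm tall, standing; origin at the centre of its underside
- tape: bystander: yellow tape roll lying flat, 96 mm diameter, 45 mm high; origin at the centre of its underside
- collar: bystander: steel collar, 42 mm diameter, 16 mm high; origin at the centre of its underside
- bearing: bystander: dark steel bearing ring, 36 mm diameter, 12 mm high; origin at the centre of its underside
- wrench: bystander: steel wrench, 170 mm long (along its x), lying flat
- driver: bystander: screwdriver with red handle, 190 mm long (along its x), lying flat

How it is judged:
By the outcome, as a careful person would: the job done as asked, in the order asked, and still so for the second after the job is handed in, while the arm keeps its last pose, push and grip.
It also fails if it takes over 72 s, if anything falls off the work surface, if the arm or the gripper's body presses on something with over 40 N, if the wrist force passes 120 N, or if a joint passes its speed limit or range.

## Working session

There is one attempt and no reset: what is moved stays moved. The work goes in short steps, Python scripts to look and compute and a tool call to move; the robot and the scene stay as the last step left them, time stands still between calls to the robot, and variables do not carry over. Pictures are saved under pics/ and viewed, at most 10 in all, crops included, and the job is handed in when it is done.

Besides the shell and the picture viewer there is one more tool, called by a JSON object that holds its "api" and its "payload". step_arm: Moves the arm, as the interface text tells. Its arguments: {"type":"object","properties":{"series":{"type":"array"},"force":{"type":"number"}},"required":["series"]}

```bash
mkdir -p pics; cat > h.py <<'E'
import numpy as np,cv2
from plant import r
def pts(name):
    im,d=r.snapshot(name);c=r.get_calibration(name);K=np.array(c["intrinsics"]);T=np.array(c["pose"])
    v,u=np.mgrid[0:400,0:640]
    P=np.stack([(u-K[0,2])/K[0,0]*d,-(v-K[1,2])/K[1,1]*d,-d,np.ones_like(d)],-1)@T.T
    return im,d,P[...,:3]
E
python3 - <<'E'
from h import *
im,d,P=pts("top");cv2.imwrite("pics/top.png",im);np.save("P.npy",P);np.save("im.npy",im)
hsv=cv2.cvtColor(im,cv2.COLOR_BGR2HSV)
for n,lo,hi in [("red",0,6),("red2",174,180),("yel",20,35),("grn",45,80),("blu",95,130)]:
    m=cv2.inRange(hsv,(lo,110,60),(hi,255,255))
    k,l,s,c=cv2.connectedComponentsWithStats(m)
    for i in range(1,k):
        if s[i,4]>60:
            q=P[(l==i)&(d>0)]
            print(n,s[i],c[i].round(),np.median(q,0).round(3),cv2.minAreaRect((q[:,:2]*1000).astype(np.float32)))
s=r.get_state();print(s)
print(r.get_calibration("top"))
E
```

```text
red [425 136  11  10  79] [430. 141.] [ 0.653 -0.397  0.168] ((676.0591430664062, -421.15167236328125), (24.32125473022461, 88.48612976074219), 44.82905197143555)
red [346 200  38  38 976] [364. 219.] [ 0.445 -0.202  0.057] ((449.8533630371094, -217.62730407714844), (109.18016052246094, 118.65312957763672), 85.12886810302734)
red [179 266  20  29 255] [189. 280.] [0.274 0.335 0.021] ((272.9140930175781, 340.3243103027344), (97.66874694824219, 31.330806732177734), 27.783056259155273)
yel [180 141  34  33 549] [196. 157.] [0.663 0.311 0.039] ((667.0431518554688, 316.9966735839844), (117.40846252441406, 99.23294067382812), 44.40614700317383)
yel [ 276  199   44   45 1029] [297. 222.] [ 0.441 -0.     0.057] ((449.1640625, -6.1188201904296875), (120.59516143798828, 116.0715560913086), 15.476261138916016)
grn [ 285  132   44   43 1557] [307. 153.] [ 0.671 -0.042  0.002] ((672.2033081054688, -41.74640655517578), (131.50717163085938, 132.79074096679688), 81.88341522216797)
blu [  26  103  105   74 4712] [ 83. 140.] [0.735 0.682 0.003] ((717.600341796875, 699.2361450195312), (373.028747558593
[... 1299 characters left out ...]
0.23793914]), 'eef_rot': array([ 2.25899275e-01,  9.74150267e-01, -8.69798577e-04, -1.37863892e-04]), 'contact_force': array([-0.27444522,  0.24653339, -0.21181198]), 'moment': array([-0.02568676, -0.01454465,  0.0457844 ]), 'finger_force': 0.0, 'opening': 0.9997196743869265}
{'intrinsics': array([[409.21346328,   0.        , 316.02419321],
       [  0.        , 409.21346328, 205.26501731],
       [  0.        ,   0.        ,   1.        ]]), 'pose': array([[-0.02967417,  0.99258533, -0.11787201,  0.34315656],
       [-0.99952471, -0.03045169, -0.0048004 , -0.07309733],
       [-0.00835421,  0.11767353,  0.99301719,  1.30704187],
       [ 0.        ,  0.        ,  0.        ,  1.        ]])}
```

View pics/top.png

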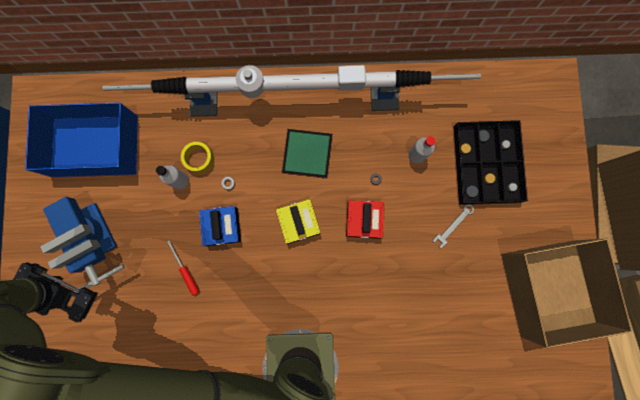

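The top view shows the red case at (365,220), yellow at (297,222), blue at (219,226), the mat at (307,153), with the cans, tape, collar and bearing clear of the cases. The handles run along world x.

```bash
cat >> h.py <<'E'
def cases(P,off=0):
    for n,c in [("red",(.448,-.217)),("yel",(.449,-.006)),("blu",(.442,.24))]:
        near=(abs(P[...,0]-c[0])<.085)&(abs(P[...,1]-c[1])<.085)
        q=P[near&(P[...,2]>.09)&(P[...,2]<.115)]
        if len(q)<10: continue
        a=cv2.minAreaRect((q[:,:2]*1000).astype(np.float32))
        b=P[near&(P[...,2]>.05)&(P[...,2]<.066)];e=cv2.minAreaRect((b[:,:2]*1000).astype(np.float32)) if len(b) else None
        print(n,len(q),np.median(q[:,2]).round(4),"handle",a,"lid",e)
E
python3 - <<'E'
from h import *
P=np.load("P.npy");cases(P)
im,d,Q=pts("scene");cases(Q)
for k in ("top","scene"):
  M=P if k=="top" else Q
  hs=cv2.cvtColor(np.load("im.npy") if k=="top" else im,cv2.COLOR_BGR2HSV)
  m=(cv2.inRange(hs,(45,110,40),(80,255,255))>0)&(abs(M[...,0]-.672)<.1)&(abs(M[...,1]+.042)<.1)
  print(k,cv2.minAreaRect((M[m][:,:2]*1000).astype(np.float32)),np.median(M[m][:,2]))
cv2.imwrite("pics/scene.png",im)
E
```

```text
red 237 0.0986 handle ((444.341064453125, -217.45933532714844), (23.919403076171875, 83.3852310180664), 85.5125503540039) lid ((444.980224609375, -217.68524169921875), (110.05630493164062, 111.89799499511719), 85.25931549072266)
yel 232 0.0981 handle ((444.93939208984375, -10.632410049438477), (85.942138671875, 23.767345428466797), 15.698585510253906) lid ((445.15985107421875, -10.593780517578125), (113.02202606201172, 109.55526733398438), 15.41048812866211)
blu 242 0.0978 handle ((437.9466857910156, 233.9275360107422), (85.10260772705078, 24.994157791137695), 5.0245561599731445) lid ((438.35589599609375, 234.16165161132812), (114.14932250976562, 111.08180236816406), 5.635564804077148)
red 189 0.0987 handle ((452.044677734375, -214.21429443359375), (24.93355369567871, 86.45252990722656), 85.49091339111328) lid ((453.0877990722656, -214.31924438476562), (111.64875793457031, 113.4427719116211), 86.22059631347656)
yel 179 0.0992 handle ((451.9842834472656, -7.079517364501953), (85.34442901611328, 23.821678161621094), 15.368668556213379) lid ((449.399658203125, -7.275337219238281), (115.07433319091797, 109.45502471923828), 14.924732208251953)
blu 221 0.0992 handle ((443.2818603515625, 236.63282775878906), (87.11174011230469, 23.267860412597656), 5.338386058807373) lid ((443.06500244140625, 236.70013427734375), (115.0853271484375, 109.6390151977539), 5.566237926483154)
top ((672.2033081054688, -41.74640655517578), (131.50717163085938, 132.79074096679688), 81.88341522216797) 0.0019043684967147145
scene ((0.0, 0.0), (0.0, 0.0), 0.0) nan
  return _methods._mean(a, axis=axis, dtype=dtype,
  ret = ret.dtype.type(ret / rcount)
```

View pics/scene.png

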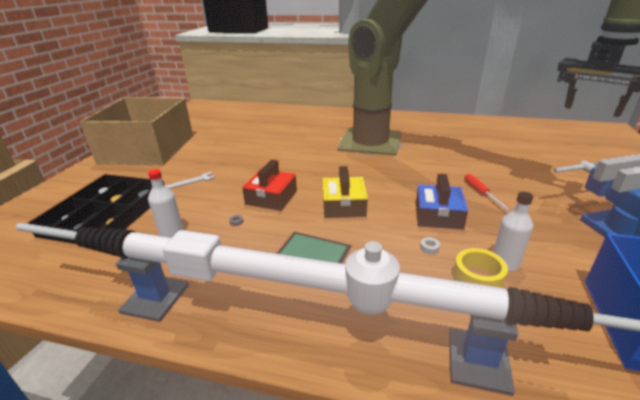

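The scene view agrees: three cases with handles along x, (270,185), (344,190), (441,203), and nothing close beside them. I'll move above red.

{"api": "step_arm", "payload": {"series": [[18,-39,0,0,0,0.019,0.3],[18,-39,0,0,0,0.019,0.3],[18,-39,0,0,0,0.019,0.3],[18,-39,0,0,0,0.019,0.3],[18,-39,0,0,0,0.019,0.3],[18,-39,0,0,0,0.019,0.3],[18,-39,0,0,0,0.019,0.3],[18,-39,0,0,0,0.019,0.3],[2.5,-39,0,0,0,0.019,0.3],[2.5,-39,0,0,0,0.019,0.3],[2.5,-39,0,0,0,0.019,0.3],[2.5,-39,0,0,0,0.019,0.3],[2.5,-39,0,0,0,0.019,0.3],[2.5,-39,0,0,0,0.019,0.3],[2.5,-39,0,0,0,0.019,0.3],[2.5,-39,0,0,0,0.019,0.3],[2.5,-39,0,0,0,0.019,0.3],[2.5,-39,0,0,0,0.019,0.3],[2.5,-39,0,0,0,0.019,0.3],[2.5,-36,0,0,0,0.016,0.3]], "force": 55}}

```text
clock: 2.1
tool_pos: [0.4486, -0.2178, 0.2385]
eef_rot: [0.039, 0.999, 0.0, -0.0]
contact_force: [-0.1, 0.6, 0.4]
opening: 0.704
finger_force: 0.0
```

```bash
cat > w.py <<'E'
from h import *
import sys
im,d,P=pts("wrist");cases(P)
s=r.get_state();q=s["eef_rot"];print(s["clock"],s["tool_pos"].round(4),q.round(4),"yaw",np.degrees(np.arctan2(2*q[1]**2-1,2*q[0]*q[1]))-90,s["moment"].round(3),s["contact_force"].round(2))
if len(sys.argv)>1: cv2.imwrite(sys.argv[1],im)
E
python3 w.py pics/w1.png
```

```text
red 2634 0.0993 handle ((447.9934387207031, -220.58705139160156), (23.613407135009766, 85.692138671875), 84.8067398071289) lid ((447.38653564453125, -220.86431884765625), (110.24613952636719, 111.74535369873047), 84.84721374511719)
yel 3226 0.0982 handle ((448.9892578125, -14.191980361938477), (86.10086059570312, 25.12356185913086), 14.836915969848633) lid ((448.9867248535156, -13.929275512695312), (114.15764617919922, 110.79097747802734), 15.337356567382812)
2.15 [ 0.4483 -0.2252  0.2382] [ 4.36e-02  9.99e-01 -2.40e-03 -1.00e-04] yaw -4.994081655985283 [-0.289 -0.036 -0.001] [ 1.12 -4.47 -0.01]
```

View pics/w1.png

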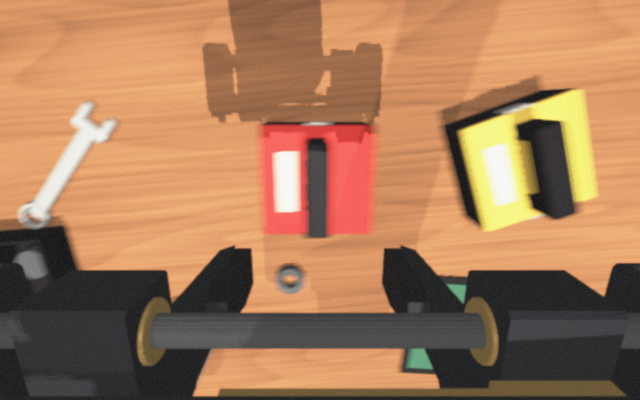

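The wrist view shows red's handle at (317,190) and yellow's at (550,170), but the arm was still settling. I'll descend partway, settle and look again.

{"api": "step_arm", "payload": {"series": [[0,0,-25,0,0,0,0.3],[0,0,-25,0,0,0,0.3],[0,0,0,0,0,0,0.3],[0,0,0,0,0,0,0.3]]}}

```text
clock: 2.55
tool_pos: [0.4489, -0.2154, 0.1888]
eef_rot: [0.039, 0.999, 0.0, -0.001]
contact_force: [-0.2, -0.1, 0.6]
opening: 0.701
finger_force: 0.0
```

```bash
python3 w.py
```

```text
red 3711 0.1003 handle ((448.67352294921875, -212.986083984375), (24.02149772644043, 85.283203125), 85.34235382080078) lid ((448.2728271484375, -212.8530731201172), (110.30363464355469, 111.62046813964844), 85.33672332763672)
yel 4913 0.1 handle ((448.3349914550781, -6.274959564208984), (86.51544952392578, 26.016111373901367), 16.011497497558594) lid ((448.43719482421875, -5.882781982421875), (114.58363342285156, 110.85040283203125), 15.611457824707031)
2.6 [ 0.4495 -0.2156  0.1894] [ 3.920e-02  9.992e-01 -0.000e+00  3.000e-04] yaw -4.493156232386369 [-0.002 -0.038  0.04 ] [ 0.07  1.04 -0.58]
```

{"api": "step_arm", "payload": {"series": [[0,1,-35,0,0,0,0.3],[0,1.5,-40,0,0,0,0.3],[0,0,-30,0,0,0,0.3],[0,0,-13,0,0,0,0.3],[0,0,0,0,0,0,0.3],[0,0,0,0,0,0,1],[0,0,0,0,0,0,1],[0,0,0,0,0,0,1],[0,0,0,0,0,0,1],[0,0,0,0,0,0,1]]}}

```text
clock: 3.6
tool_pos: [0.4494, -0.2136, 0.0712]
eef_rot: [0.04, 0.999, -0.0, 0.0]
contact_force: [-1.0, -3.3, 0.3]
opening: 0.267
finger_force: 7.9
```

{"api": "step_arm", "payload": {"series": [[0,0,0,0,0,0,1],[0,0,0,0,0,0,1],[0,0,0,0,0,0,1],[0,0,10,0,0,0,1],[0,0,25,0,0,0,1],[0,0,30,0,0,0,1],[0,0,25,0,0,0,1],[0,0,10,0,0,0,1],[0,0,0,0,0,0,1],[0,0,0,0,0,0,1],[0,0,0,0,0,0,1]]}}

```text
clock: 4.7
tool_pos: [0.448, -0.2129, 0.1694]
eef_rot: [0.039, 0.999, 0.0, -0.002]
contact_force: [0.9, 0.6, -6.1]
opening: 0.267
finger_force: 55.0
```

```bash
cat > m.py <<'E'
from plant import r
s=r.get_state();print(s["clock"],s["tool_pos"].round(4),s["eef_rot"].round(4),"M",s["moment"].round(3),"F",s["contact_force"].round(2),s["finger_force"],s["opening"])
E
python3 m.py
```

```text
4.7 [ 0.448  -0.2129  0.1694] [ 3.930e-02  9.992e-01  5.000e-04 -1.500e-03] M [ 0.051  0.041 -0.04 ] F [ 0.94  0.62 -6.11] 54.99561678618193 0.2668872285170906
```

{"api": "step_arm", "payload": {"series": [[50,0,0,0,0,0,1],[50,0,0,0,0,0,1],[-50,0,0,0,0,0,1],[-50,0,0,0,0,0,1],[50,0,0,0,0,0,1],[50,0,0,0,0,0,1],[-50,0,0,0,0,0,1],[-50,0,0,0,0,0,1],[50,0,0,0,0,0,1],[50,0,0,0,0,0,1],[0,0,0,0,0,0,1],[0,0,0,0,0,0,1],[0,0,0,0,0,0,1],[0,0,0,0,0,0,1],[0,0,0,0,0,0,1]]}}

```text
clock: 6.2
tool_pos: [0.5485, -0.2135, 0.1704]
eef_rot: [0.04, 0.999, -0.0, -0.001]
contact_force: [0.1, -0.6, -6.6]
opening: 0.267
finger_force: 55.0
```

```bash
python3 m.py
```

```text
6.2 [ 0.5485 -0.2135  0.1704] [ 3.960e-02  9.992e-01 -0.000e+00 -5.000e-04] M [ 0.035 -0.082 -0.01 ] F [ 0.07 -0.57 -6.56] 54.99226301908493 0.266598166656775
```

{"api": "step_arm", "payload": {"series": [[-50,0,0,0,0,0,1],[-50,0,0,0,0,0,1],[50,0,0,0,0,0,1],[50,0,0,0,0,0,1],[-50,0,0,0,0,0,1],[-50,0,0,0,0,0,1],[0,0,0,0,0,0,1],[0,0,0,0,0,0,1],[0,0,0,0,0,0,1],[0,0,0,0,0,0,1],[0,0,0,0,0,0,1]]}}

```text
clock: 7.3
tool_pos: [0.4501, -0.2133, 0.171]
eef_rot: [0.039, 0.999, -0.0, 0.001]
contact_force: [-0.1, 0.2, -7.0]
opening: 0.27
finger_force: 55.0
```

```bash
python3 m.py
```

```text
7.3 [ 0.4501 -0.2133  0.171 ] [ 3.930e-02  9.992e-01 -0.000e+00  6.000e-04] M [0.038 0.078 0.031] F [-0.1   0.21 -7.  ] 54.99823719263077 0.26964848959163384
```

```bash
cat > t.py <<'E'
from h import *
import sys
im,d,P=pts("wrist");c=r.get_state()["tool_pos"]
cv2.imwrite(sys.argv[1],im)
hs=cv2.cvtColor(im,cv2.COLOR_BGR2HSV)
rng={"red":[(0,6),(174,180)],"yel":[(20,35)],"blu":[(95,130)]}[sys.argv[2]]
m=sum(cv2.inRange(hs,(a,110,60),(b,255,255)) for a,b in rng)>0
m=cv2.erode(m.astype(np.uint8),np.ones((5,5)))>0
q=P[m&(d>0)&(abs(P[...,0]-c[0])<.08)&(abs(P[...,1]-c[1])<.08)]
A=np.c_[q[:,:2]-c[:2],np.ones(len(q))];k=np.linalg.lstsq(A,q[:,2],rcond=None)[0]
print(len(q),"slope deg x,y",np.degrees(k[:2]).round(2),"lid z at tcp",k[2].round(4),"centre",cv2.minAreaRect((q[:,:2]*1000).astype(np.float32)))
for i in range(4):
    r.snapshot("wrist");s=r.get_state();print(s["clock"],s["moment"].round(3),s["contact_force"].round(2))
E
python3 t.py pics/r2.png red
```

```text
13240 slope deg x,y [13.92 -1.17] lid z at tcp 0.1511 centre ((459.3127136230469, -213.46401977539062), (106.6659927368164, 104.64958953857422), 85.40191650390625)
7.4 [ 0.02   0.094 -0.017] [ 0.44  0.03 -6.38]
7.45 [0.043 0.134 0.011] [-0.51 -0.7  -5.92]
7.5 [0.028 0.103 0.012] [-0.29 -0.81 -6.72]
7.55 [0.04  0.123 0.041] [ 0.06 -0.26 -7.49]
```

View pics/r2.png

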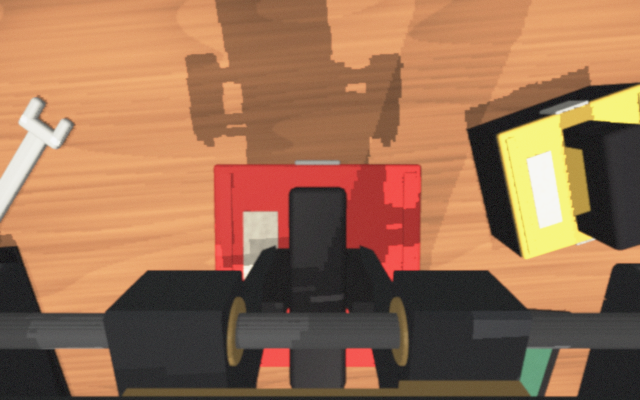

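Red's lid has swung about 14° in the grip (lid edges at rows 165 and 365, front end high), so the moment change is partly pendulum slip. I'll level it with the wrist and re-measure, with gentler strokes from here on.

{"api": "step_arm", "payload": {"series": [[0,0,0,0.005,0.06,0,1],[0,0,0,0.005,0.061,0,1],[0,0,0,0.005,0.061,0,1],[0,0,0,0.004,0.06,0,1],[0,0,0,0,0,0,1],[0,0,0,0,0,0,1],[0,0,0,0,0,0,1]], "force": 60}}

```text
clock: 8.25
tool_pos: [0.4485, -0.2134, 0.1708]
eef_rot: [0.039, 0.992, 0.005, -0.121]
contact_force: [0.5, -0.0, -6.6]
opening: 0.263
finger_force: 60.0
```

```bash
python3 t.py pics/r3.png red; python3 m.py
```

```text
13278 slope deg x,y [-0.08 -0.09] lid z at tcp 0.1515 centre ((453.5060119628906, -213.287841796875), (106.90232849121094, 107.57179260253906), 85.52120208740234)
8.35 [-0.035 -0.525  0.082] [-0.07 -0.62 -6.48]
8.4 [-0.01  -0.523  0.016] [-0.71 -0.86 -6.34]
8.45 [-0.028 -0.572 -0.019] [ 0.99  0.52 -6.33]
8.5 [-0.022 -0.519  0.01 ] [ 0.2  -0.65 -7.4 ]
8.5 [ 0.4488 -0.2134  0.1709] [ 0.0393  0.9919  0.0047 -0.1208] M [-0.022 -0.519  0.01 ] F [ 0.2  -0.65 -7.4 ] 59.998113457113504 0.2670456784783893
```

{"api": "step_arm", "payload": {"series": [[-2,0,-15,0,0,0,1],[-3,0,-30,0,0,0,1],[0,0,-25,0,0,0,1],[0,0,-12,0,0,0,1],[0,0,-5,0,0,0,1],[0,0,-3,0,0,0,1],[0,0,-2,0,0,0,1],[0,0,-1.5,0,0,0,1],[0,0,0,0,0,0,1],[0,0,0,0,0,0,1]]}}

```text
clock: 9.5
tool_pos: [0.4443, -0.2134, 0.0776]
eef_rot: [0.039, 0.992, 0.005, -0.121]
contact_force: [-0.4, 0.2, -6.2]
opening: 0.268
finger_force: 60.0
```

{"api": "step_arm", "payload": {"series": [[0,0,0,0,0,0,0.4],[0,0,0,0,0,0,0.4],[0,0,0,-0.005,-0.06,0,0.4],[4,0,-2,-0.005,-0.061,0,0.4],[0,0,-3,-0.005,-0.061,0,0.4],[0,0,-3,-0.004,-0.06,0,0.4],[0,0,0,0,0,0,0.4],[0,0,0,0,0,0,0.4]]}}

```text
clock: 10.3
tool_pos: [0.4485, -0.2134, 0.0697]
eef_rot: [0.039, 0.999, -0.0, -0.0]
contact_force: [-0.1, 0.3, -0.4]
opening: 0.599
finger_force: 0.0
```

```bash
python3 t.py pics/r4.png red; python3 m.py
```

```text
17282 slope deg x,y [ 0.19 -0.03] lid z at tcp 0.058 centre ((438.71832275390625, -212.28884887695312), (107.56292724609375, 86.95925903320312), 85.34760284423828)
10.4 [ 0.024  0.027 -0.038] [0.04 0.18 0.24]
10.45 [ 0.055 -0.005  0.002] [-0.54 -1.07 -0.14]
10.5 [ 0.071 -0.047 -0.015] [-0.78 -0.54 -0.78]
10.55 [ 0.014  0.01  -0.021] [-1.07  0.4  -0.04]
10.55 [ 0.4489 -0.2133  0.0693] [3.940e-02 9.992e-01 1.000e-04 3.000e-04] M [ 0.014  0.01  -0.021] F [-1.07  0.4  -0.04] 0.0 0.5992465019555975
```

{"api": "step_arm", "payload": {"series": [[0,0,-4,0,0,0,0.5],[0,0,0,0,0,0,1],[0,0,0,0,0,0,1],[0,0,0,0,0,0,1],[0,0,0,0,0,0,1],[0,0,0,0,0,0,1],[0,0,0,0,0,0,1],[0,0,10,0,0,0,1],[0,0,25,0,0,0,1],[0,0,25,0,0,0,1],[0,0,10,0,0,0,1],[0,0,0,0,0,0,1],[0,0,0,0,0,0,1]], "force": 60}}

```text
clock: 11.85
tool_pos: [0.4474, -0.2132, 0.1347]
eef_rot: [0.04, 0.999, 0.0, -0.001]
contact_force: [0.9, 0.3, -7.2]
opening: 0.257
finger_force: 60.0
```

```bash
python3 t.py pics/r5.png red; python3 m.py
```

```text
16730 slope deg x,y [ 0.39 -0.1 ] lid z at tcp 0.1275 centre ((447.58843994140625, -212.56253051757812), (107.73756408691406, 107.91503143310547), 85.55847930908203)
11.95 [ 0.028 -0.032 -0.059] [-0.67  0.5  -6.88]
12.0 [-0.007  0.035  0.015] [-0.04  0.2  -6.6 ]
12.05 [ 0.043  0.041 -0.036] [ 0.02 -0.25 -6.44]
12.1 [-0.031  0.014 -0.019] [-0.81 -0.48 -6.33]
12.1 [ 0.4476 -0.213   0.1344] [ 3.940e-02  9.992e-01  3.000e-04 -8.000e-04] M [-0.031  0.014 -0.019] F [-0.81 -0.48 -6.33] 59.99988354742527 0.2616657966747237
```

{"api": "step_arm", "payload": {"series": [[12,0,0,0,0,0,1],[36,0,0,0,0,0,1],[36,0,0,0,0,0,1],[12,0,0,0,0,0,1],[-12,0,0,0,0,0,1],[-36,0,0,0,0,0,1],[-36,0,0,0,0,0,1],[-12,0,0,0,0,0,1],[12,0,0,0,0,0,1],[36,0,0,0,0,0,1],[36,0,0,0,0,0,1],[12,0,0,0,0,0,1],[0,0,0,0,0,0,1],[0,0,0,0,0,0,1],[0,0,0,0,0,0,1]]}}

```text
clock: 13.6
tool_pos: [0.542, -0.2136, 0.1346]
eef_rot: [0.04, 0.999, -0.0, -0.002]
contact_force: [-0.2, 1.0, -7.6]
opening: 0.26
finger_force: 60.0
```

```bash
python3 t.py pics/r6.png red; python3 m.py
```

```text
16705 slope deg x,y [ 0.35 -0.12] lid z at tcp 0.1279 centre ((542.6755981445312, -212.99935913085938), (107.35801696777344, 107.96512603759766), 85.45111083984375)
13.7 [0.004 0.007 0.038] [-0.05 -0.35 -6.5 ]
13.75 [0.005 0.016 0.011] [-0.05  0.15 -6.39]
13.8 [-0.004 -0.006 -0.036] [ 0.27  0.42 -5.24]
13.85 [ 0.056  0.009 -0.013] [-0.25  0.45 -6.05]
13.85 [ 0.5436 -0.2134  0.1353] [ 3.960e-02  9.992e-01 -0.000e+00 -2.000e-04] M [ 0.056  0.009 -0.013] F [-0.25  0.45 -6.05] 59.99992936849594 0.26412340077139707
```

{"api": "step_arm", "payload": {"series": [[-12,0,0,0,0,0,1],[-36,0,0,0,0,0,1],[-36,0,0,0,0,0,1],[-12,0,0,0,0,0,1],[0,0,0,0,0,0,1],[0,0,0,0,0,0,1],[0,0,0,0,0,0,1]]}}

```text
clock: 14.55
tool_pos: [0.4504, -0.2132, 0.1356]
eef_rot: [0.039, 0.999, 0.0, 0.002]
contact_force: [0.2, 0.3, -6.4]
opening: 0.262
finger_force: 60.0
```

```bash
python3 t.py pics/r7.png red; python3 m.py
```

```text
16743 slope deg x,y [ 0.7  -0.14] lid z at tcp 0.1286 centre ((450.4827880859375, -212.5732421875), (107.44715118408203, 107.8012466430664), 85.49240112304688)
14.65 [ 0.014 -0.013  0.034] [ 0.11 -0.13 -6.85]
14.7 [ 0.023 -0.057 -0.013] [ 0.51 -0.89 -6.65]
14.75 [-0.024  0.009 -0.019] [ 0.65 -0.09 -7.14]
14.8 [0.009 0.018 0.025] [ 0.65 -0.17 -6.44]
14.8 [ 0.4487 -0.2131  0.1352] [3.930e-02 9.992e-01 1.000e-04 2.000e-04] M [0.009 0.018 0.025] F [ 0.65 -0.17 -6.44] 59.999898076057434 0.26162742577195053
```

Red is quiet (moment unchanged, lid level). Setting it down and going on to yellow.

{"api": "step_arm", "payload": {"series": [[0,0,-12,0,0,0,1],[0,0,-25,0,0,0,1],[0,0,-20,0,0,0,1],[0,0,-8,0,0,0,1],[0,0,-3,0,0,0,1],[0,0,-1.5,0,0,0,1],[0,0,-0.5,0,0,0,1],[0,0,0,0,0,0,1],[0,0,0,0,0,0,0.4],[0,0,0,0,0,0,0.4],[0,0,0,0,0,0,0.4],[0,0,25,0,0,0,0.4],[0,0,45,0,0,0,0.4],[0,0,35,0,0,0,0.4]]}}

```text
clock: 16.2
tool_pos: [0.4482, -0.2132, 0.1722]
eef_rot: [0.039, 0.999, -0.0, 0.0]
contact_force: [0.1, -0.9, -0.2]
opening: 0.601
finger_force: 0.0
```

{"api": "step_arm", "payload": {"series": [[0,25,0,0,0,0.05,0.3],[0,40,0,0,0,0.07,0.3],[0,45,0,0,0,0.08,0.3],[0,45,0,0,0,0.08,0.3],[0,32,0,0,0,0.05,0.3],[0,20,0,0,0,0.021,0.3],[0,0,0,0,0,0,0.3],[0,0,0,0,0,0,0.3],[0,0,0,0,0,0,0.3]]}}

```text
clock: 17.1
tool_pos: [0.448, -0.008, 0.1703]
eef_rot: [-0.134, 0.991, -0.001, -0.0]
contact_force: [0.1, 0.3, 0.3]
opening: 0.701
finger_force: 0.0
```

```bash
python3 w.py
```

```text
red 4478 0.099 handle ((449.20947265625, -205.47959899902344), (87.22559356689453, 21.79624366760254), 3.4333415031433105) lid ((450.12579345703125, -208.576171875), (104.28494262695312, 114.18643951416016), 86.04180145263672)
yel 4282 0.0996 handle ((447.2854309082031, -5.551364898681641), (85.55858612060547, 24.046409606933594), 15.471870422363281) lid ((446.6468505859375, -5.6993408203125), (111.95600128173828, 110.24662780761719), 15.42426872253418)
blu 35 0.0911 handle ((417.5062255859375, 224.70626831054688), (8.6259126663208, 2.5489463806152344), 7.533385276794434) lid ((425.1082763671875, 214.877197265625), (80.61370849609375, 68.10880279541016), 3.591730833053589)
17.15 [ 0.448  -0.0081  0.1702] [-1.341e-01  9.910e-01 -5.000e-04 -2.000e-04] yaw 15.409349525276681 [ 0.083 -0.029  0.012] [-0.16  1.53  0.26]
```

{"api": "step_arm", "payload": {"series": [[-0.5,2.3,-20,0,0,0,0.3],[0,0,-40,0,0,0,0.3],[0,0,-30,0,0,0,0.3],[0,0,-14,0,0,0,0.3],[0,0,0,0,0,0,0.4],[0,0,0,0,0,0,1],[0,0,0,0,0,0,1],[0,0,0,0,0,0,1],[0,0,0,0,0,0,1],[0,0,0,0,0,0,1],[0,0,0,0,0,0,1],[0,0,10,0,0,0,1],[0,0,25,0,0,0,1],[0,0,25,0,0,0,1],[0,0,10,0,0,0,1],[0,0,0,0,0,0,1],[0,0,0,0,0,0,1]], "force": 60}}

```text
clock: 18.85
tool_pos: [0.4471, -0.0042, 0.1358]
eef_rot: [-0.135, 0.991, 0.0, -0.0]
contact_force: [0.3, -0.6, -5.6]
opening: 0.266
finger_force: 60.0
```

```bash
python3 t.py pics/y5.png yel; python3 m.py
```

```text
14130 slope deg x,y [0.25 0.13] lid z at tcp 0.1266 centre ((424.47216796875, -9.530242919921875), (65.50851440429688, 107.56123352050781), 15.602151870727539)
18.95 [ 0.07  -0.021  0.001] [-1.12 -0.35 -5.5 ]
19.0 [ 0.022  0.023 -0.021] [-0.47  0.12 -6.03]
19.05 [0.079 0.033 0.029] [-0.21 -0.07 -5.86]
19.1 [ 0.05  -0.044 -0.01 ] [ 0.37 -0.36 -5.55]
19.1 [ 0.4471 -0.0039  0.1356] [-1.358e-01  9.907e-01  1.000e-04 -8.000e-04] M [ 0.05  -0.044 -0.01 ] F [ 0.37 -0.36 -5.55] 59.99927770346403 0.2603811880746206
```

{"api": "step_arm", "payload": {"series": [[11.6,3.2,0,0,0,0,1],[34.7,9.6,0,0,0,0,1],[34.7,9.6,0,0,0,0,1],[11.6,3.2,0,0,0,0,1],[-11.6,-3.2,0,0,0,0,1],[-34.7,-9.6,0,0,0,0,1],[-34.7,-9.6,0,0,0,0,1],[-11.6,-3.2,0,0,0,0,1],[11.6,3.2,0,0,0,0,1],[34.7,9.6,0,0,0,0,1],[34.7,9.6,0,0,0,0,1],[11.6,3.2,0,0,0,0,1],[0,0,0,0,0,0,1],[0,0,0,0,0,0,1],[0,0,0,0,0,0,1]]}}

```text
clock: 20.6
tool_pos: [0.5381, 0.0208, 0.1356]
eef_rot: [-0.136, 0.991, -0.0, -0.002]
contact_force: [-0.0, -0.3, -5.4]
opening: 0.261
finger_force: 60.0
```

```bash
python3 t.py pics/y6.png yel; python3 m.py
```

```text
14255 slope deg x,y [0.17 0.07] lid z at tcp 0.1269 centre ((515.7384643554688, 15.538253784179688), (65.25273895263672, 107.93463897705078), 15.28699779510498)
20.7 [ 0.089 -0.053 -0.013] [ 0.01 -0.7  -5.81]
20.75 [ 0.112 -0.029  0.028] [ 0.2   0.38 -5.26]
20.8 [ 0.026 -0.011  0.023] [ 0.17 -0.32 -4.89]
20.85 [ 0.027 -0.014  0.047] [ 0.01 -0.48 -6.16]
20.85 [0.5397 0.0214 0.1363] [-1.356e-01  9.908e-01 -1.000e-04 -2.000e-04] M [ 0.027 -0.014  0.047] F [ 0.01 -0.48 -6.16] 59.999254904687405 0.26297236788898176
```

{"api": "step_arm", "payload": {"series": [[-11.6,-3.2,0,0,0,0,1],[-34.7,-9.6,0,0,0,0,1],[-34.7,-9.6,0,0,0,0,1],[-11.6,-3.2,0,0,0,0,1],[11.6,3.2,0,0,0,0,1],[34.7,9.6,0,0,0,0,1],[34.7,9.6,0,0,0,0,1],[11.6,3.2,0,0,0,0,1],[-11.6,-3.2,0,0,0,0,1],[-34.7,-9.6,0,0,0,0,1],[-34.7,-9.6,0,0,0,0,1],[-11.6,-3.2,0,0,0,0,1],[0,0,0,0,0,0,1],[0,0,0,0,0,0,1],[0,0,0,0,0,0,1]]}}

```text
clock: 22.35
tool_pos: [0.4498, -0.0031, 0.1365]
eef_rot: [-0.136, 0.991, 0.0, 0.002]
contact_force: [1.0, -0.9, -5.1]
opening: 0.262
finger_force: 60.0
```

```bash
python3 t.py pics/y7.png yel; python3 m.py
```

```text
14123 slope deg x,y [0.5  0.23] lid z at tcp 0.1275 centre ((427.18511962890625, -8.761520385742188), (65.50242614746094, 107.77316284179688), 15.571330070495605)
22.45 [ 0.059  0.009 -0.003] [-0.04 -0.85 -5.23]
22.5 [0.079 0.026 0.025] [ 1.11 -0.93 -5.28]
22.55 [0.046 0.043 0.047] [ 0.38 -0.22 -5.61]
22.6 [0.027 0.02  0.004] [-0.01 -0.09 -4.53]
22.6 [ 0.4482 -0.0038  0.1362] [-1.356e-01  9.908e-01  2.000e-04  3.000e-04] M [0.027 0.02  0.004] F [-0.01 -0.09 -4.53] 59.99923065304756 0.26515783744096505
```

Yellow is ambiguous: the ball could settle anywhere on a nearly level floor. I'll check with a small tilt either way.

```bash
cat > n.py <<'E'
from plant import r
import numpy as np
M=[]
for i in range(8): r.snapshot("wrist");s=r.get_state();M.append(np.r_[s["moment"],s["contact_force"]])
print(s["clock"],s["tool_pos"].round(4),s["eef_rot"].round(4),"mean",np.mean(M,0).round(3))
E
echo
```

{"api": "step_arm", "payload": {"series": [[0,0,0,-0.008,0.029,0,1],[0,0,0,-0.008,0.029,0,1],[0,0,0,0,0,0,1],[0,0,0,0,0,0,1],[0,0,0,0,0,0,1],[0,0,0,0,0,0,1]]}}

```text
clock: 23.2
tool_pos: [0.4472, -0.0041, 0.1362]
eef_rot: [-0.136, 0.99, -0.004, -0.03]
contact_force: [0.0, -0.5, -6.6]
opening: 0.262
finger_force: 60.0
```

```bash
python3 n.py
```

```text
23.6 [ 0.4476 -0.004   0.1362] [-0.1355  0.9903 -0.004  -0.0298] mean [ 0.092 -0.133  0.008 -0.016  0.203 -5.919]
```

{"api": "step_arm", "payload": {"series": [[0,0,0,0.016,-0.058,0,1],[0,0,0,0.016,-0.058,0,1],[0,0,0,0,0,0,1],[0,0,0,0,0,0,1],[0,0,0,0,0,0,1],[0,0,0,0,0,0,1],[0,0,0,0,0,0,1]]}}

```text
clock: 24.3
tool_pos: [0.4481, -0.0038, 0.1362]
eef_rot: [-0.135, 0.99, 0.004, 0.03]
contact_force: [-0.0, -0.2, -6.0]
opening: 0.263
finger_force: 60.0
```

```bash
python3 n.py
```

```text
24.7 [ 0.4476 -0.004   0.1362] [-0.1356  0.9903  0.004   0.0298] mean [ 0.014  0.124  0.009 -0.202 -0.252 -5.896]
```

Yellow most likely quiet; blue will settle it by comparison. I'll level yellow, set it down and go to blue.

{"api": "step_arm", "payload": {"series": [[0,0,0,-0.008,0.029,0,1],[0,0,0,-0.008,0.029,0,1],[0,0,-12,0,0,0,1],[0,0,-25,0,0,0,1],[0,0,-20,0,0,0,1],[0,0,-8,0,0,0,1],[0,0,-3,0,0,0,1],[0,0,-1.5,0,0,0,1],[0,0,-0.5,0,0,0,1],[0,0,0,0,0,0,1],[0,0,0,0,0,0,0.4],[0,0,0,0,0,0,0.4],[0,0,0,0,0,0,0.4],[0,0,25,0,0,0,0.4],[0,0,45,0,0,0,0.4],[0,0,35,0,0,0,0.4]]}}

```text
clock: 26.3
tool_pos: [0.4475, -0.004, 0.173]
eef_rot: [-0.136, 0.991, 0.0, -0.0]
contact_force: [1.4, -0.6, -0.2]
opening: 0.6
finger_force: 0.0
```

{"api": "step_arm", "payload": {"series": [[0,25,0,0,0,-0.02,0.3],[-1,45,0,0,0,-0.04,0.3],[-1,48,0,0,0,-0.04,0.3],[-1,48,0,0,0,-0.04,0.3],[-1,42,0,0,0,-0.026,0.3],[-1,25,0,0,0,-0.01,0.3],[0,10,0,0,0,0,0.3],[0,0,0,0,0,0,0.3],[0,0,0,0,0,0,0.3],[0,0,0,0,0,0,0.3]]}}

```text
clock: 27.3
tool_pos: [0.4429, 0.2365, 0.1711]
eef_rot: [-0.047, 0.999, -0.001, -0.0]
contact_force: [0.2, 0.5, 0.5]
opening: 0.698
finger_force: 0.0
```

```bash
python3 w.py; python3 n.py
```

```text
yel 184 0.093 handle ((475.2764892578125, 18.072479248046875), (20.838088989257812, 3.741427183151245), 8.262907028198242) lid ((444.5582275390625, 8.429046630859375), (113.08964538574219, 90.52242279052734), 14.938192367553711)
blu 4286 0.0997 handle ((440.5977783203125, 239.74783325195312), (85.88526916503906, 24.020565032958984), 5.4390974044799805) lid ((439.4763488769531, 239.68687438964844), (111.37694549560547, 110.4322509765625), 5.44903564453125)
27.35 [0.4429 0.2368 0.1711] [-4.660e-02  9.989e-01 -8.000e-04 -2.000e-04] yaw 5.3420215570642995 [ 0.053 -0.037 -0.008] [-0.49  0.54 -0.48]
27.75 [0.4426 0.2389 0.1713] [-0.0479  0.9989  0.     -0.    ] mean [ 0.041  0.002  0.016  0.114 -0.095  0.007]
```

{"api": "step_arm", "payload": {"series": [[-2,0.5,-20,0,0,0,0.3],[0,0,-40,0,0,0,0.3],[0,0,-30,0,0,0,0.3],[0,0,-15,0,0,0,0.3],[0,0,0,0,0,0,0.4],[0,0,0,0,0,0,1],[0,0,0,0,0,0,1],[0,0,0,0,0,0,1],[0,0,0,0,0,0,1],[0,0,0,0,0,0,1],[0,0,0,0,0,0,1],[0,0,10,0,0,0,1],[0,0,25,0,0,0,1],[0,0,25,0,0,0,1],[0,0,10,0,0,0,1],[0,0,0,0,0,0,1],[0,0,0,0,0,0,1]], "force": 60}}

```text
clock: 29.45
tool_pos: [0.4402, 0.239, 0.1357]
eef_rot: [-0.048, 0.999, -0.0, -0.0]
contact_force: [-0.0, 0.3, -4.9]
opening: 0.264
finger_force: 60.0
```

```bash
python3 t.py pics/b5.png blu; python3 m.py
```

```text
16526 slope deg x,y [ 0.42 -0.04] lid z at tcp 0.1266 centre ((417.3824157714844, 237.53384399414062), (64.93010711669922, 106.76817321777344), 5.570985317230225)
29.55 [-0.014  0.014 -0.056] [ 0.58  0.2  -5.6 ]
29.6 [0.051 0.02  0.014] [ 0.38 -0.47 -5.19]
29.65 [ 0.042  0.047 -0.024] [ 0.43 -0.06 -6.14]
29.7 [ 0.016  0.062 -0.005] [ 0.42  0.16 -5.35]
29.7 [0.4401 0.2393 0.1354] [-4.810e-02  9.988e-01 -4.000e-04 -8.000e-04] M [ 0.016  0.062 -0.005] F [ 0.42  0.16 -5.35] 59.99908201396465 0.26275015749088354
```

{"api": "step_arm", "payload": {"series": [[12,1.1,0,0,0,0,1],[35.8,3.4,0,0,0,0,1],[35.8,3.4,0,0,0,0,1],[12,1.1,0,0,0,0,1],[-12,-1.1,0,0,0,0,1],[-35.8,-3.4,0,0,0,0,1],[-35.8,-3.4,0,0,0,0,1],[-12,-1.1,0,0,0,0,1],[12,1.1,0,0,0,0,1],[35.8,3.4,0,0,0,0,1],[35.8,3.4,0,0,0,0,1],[12,1.1,0,0,0,0,1],[0,0,0,0,0,0,1],[0,0,0,0,0,0,1],[0,0,0,0,0,0,1]]}}

```text
clock: 31.2
tool_pos: [0.5341, 0.2484, 0.1358]
eef_rot: [-0.049, 0.999, -0.0, -0.001]
contact_force: [-0.7, -0.3, -4.5]
opening: 0.262
finger_force: 60.0
```

```bash
python3 t.py pics/b6.png blu; python3 m.py
```

```text
16639 slope deg x,y [ 0.06 -0.04] lid z at tcp 0.1272 centre ((511.5518798828125, 246.98403930664062), (65.110595703125, 106.59221649169922), 5.295469284057617)
31.3 [0.075 0.074 0.019] [-0.63 -0.04 -6.18]
31.35 [ 0.038  0.03  -0.013] [-0.14 -0.09 -4.66]
31.4 [ 0.028  0.015 -0.049] [ 0.96 -0.29 -4.53]
31.45 [0.034 0.035 0.026] [ 0.41  0.03 -5.14]
31.45 [0.5356 0.2486 0.1363] [-4.840e-02  9.988e-01 -1.000e-04 -2.000e-04] M [0.034 0.035 0.026] F [ 0.41  0.03 -5.14] 59.99897573143244 0.2603321977564182
```

{"api": "step_arm", "payload": {"series": [[-12,-1.1,0,0,0,0,1],[-35.8,-3.4,0,0,0,0,1],[-35.8,-3.4,0,0,0,0,1],[-12,-1.1,0,0,0,0,1],[12,1.1,0,0,0,0,1],[35.8,3.4,0,0,0,0,1],[35.8,3.4,0,0,0,0,1],[12,1.1,0,0,0,0,1],[-12,-1.1,0,0,0,0,1],[-35.8,-3.4,0,0,0,0,1],[-35.8,-3.4,0,0,0,0,1],[-12,-1.1,0,0,0,0,1],[0,0,0,0,0,0,1],[0,0,0,0,0,0,1],[0,0,0,0,0,0,1]]}}

```text
clock: 32.95
tool_pos: [0.4424, 0.24, 0.1365]
eef_rot: [-0.047, 0.999, 0.001, 0.001]
contact_force: [0.9, -0.6, -5.4]
opening: 0.264
finger_force: 60.0
```

```bash
python3 t.py pics/b7.png blu; python3 m.py
```

```text
16495 slope deg x,y [0.99 0.12] lid z at tcp 0.1277 centre ((419.2374572753906, 238.40072631835938), (63.93215560913086, 106.13060760498047), 5.298828601837158)
33.05 [ 0.041 -0.072 -0.021] [ 1.16 -0.87 -4.09]
33.1 [ 0.075 -0.054  0.021] [-0.2  -0.43 -4.82]
33.15 [ 0.011 -0.081  0.018] [-0.46 -0.07 -5.85]
33.2 [ 0.038 -0.115  0.013] [ 0.69 -0.2  -5.63]
33.2 [0.4412 0.2395 0.1362] [-4.760e-02  9.989e-01  2.000e-04  2.000e-04] M [ 0.038 -0.115  0.013] F [ 0.69 -0.2  -5.63] 59.99876920133829 0.26187754496528154
```

Blue shows a 0.12 N m shift of the right sign. A tilt check will confirm it against yellow's.

{"api": "step_arm", "payload": {"series": [[0,0,0,-0.003,0.03,0,1],[0,0,0,-0.003,0.03,0,1],[0,0,0,0,0,0,1],[0,0,0,0,0,0,1],[0,0,0,0,0,0,1],[0,0,0,0,0,0,1]]}}

```text
clock: 33.8
tool_pos: [0.4402, 0.2395, 0.1363]
eef_rot: [-0.048, 0.998, -0.002, -0.03]
contact_force: [-0.4, 0.6, -4.6]
opening: 0.262
finger_force: 60.0
```

```bash
python3 n.py
```

```text
34.2 [0.4407 0.2396 0.1363] [-0.048   0.9984 -0.0015 -0.03  ] mean [ 4.100e-02 -1.260e-01 -4.000e-03 -7.600e-02  1.110e-01 -5.227e+00]
```

{"api": "step_arm", "payload": {"series": [[0,0,0,0.006,-0.06,0,1],[0,0,0,0.006,-0.06,0,1],[0,0,0,0,0,0,1],[0,0,0,0,0,0,1],[0,0,0,0,0,0,1],[0,0,0,0,0,0,1],[0,0,0,0,0,0,1]]}}

```text
clock: 34.9
tool_pos: [0.4411, 0.2394, 0.1361]
eef_rot: [-0.048, 0.998, 0.002, 0.03]
contact_force: [0.4, -0.9, -5.8]
opening: 0.264
finger_force: 60.0
```

```bash
python3 n.py
```

```text
35.3 [0.4406 0.2396 0.1363] [-0.048   0.9984  0.0016  0.0301] mean [ 1.200e-02  8.800e-02  4.000e-03 -2.830e-01  1.060e-01 -5.405e+00]
```

{"api": "step_arm", "payload": {"series": [[0,0,0,-0.003,0.03,0,1],[0,0,0,-0.003,0.03,0,1],[0,0,0,0,0,0,1],[0,0,0,0,0,0,1]]}}

```text
clock: 35.7
tool_pos: [0.4407, 0.2394, 0.1362]
eef_rot: [-0.048, 0.999, 0.0, 0.0]
contact_force: [0.7, -0.5, -5.6]
opening: 0.258
finger_force: 60.0
```

```bash
python3 n.py
```

```text
36.1 [0.4404 0.2396 0.1363] [-0.0482  0.9988 -0.      0.    ] mean [ 0.06  -0.043  0.014  0.091 -0.035 -4.978]
```

{"api": "step_arm", "payload": {"series": [[12,1.1,0,0,0,0,1],[35.8,3.4,0,0,0,0,1],[35.8,3.4,0,0,0,0,1],[12,1.1,0,0,0,0,1],[0,0,0,0,0,0,1],[0,0,0,0,0,0,1]]}}

```text
clock: 36.7
tool_pos: [0.5349, 0.2482, 0.1358]
eef_rot: [-0.048, 0.999, -0.0, -0.001]
contact_force: [0.4, -0.2, -4.9]
opening: 0.264
finger_force: 60.0
```

```bash
python3 n.py
```

```text
37.1 [0.5358 0.2486 0.1363] [-4.830e-02  9.988e-01 -0.000e+00 -1.000e-04] mean [ 0.033  0.084 -0.007 -0.049  0.114 -5.283]
```

{"api": "step_arm", "payload": {"series": [[-12,-1.1,0,0,0,0,1],[-35.8,-3.4,0,0,0,0,1],[-35.8,-3.4,0,0,0,0,1],[-12,-1.1,0,0,0,0,1],[0,0,0,0,0,0,1],[0,0,0,0,0,0,1]]}}

```text
clock: 37.7
tool_pos: [0.4417, 0.2401, 0.1366]
eef_rot: [-0.048, 0.999, 0.0, 0.001]
contact_force: [-1.6, 0.6, -3.6]
opening: 0.265
finger_force: 60.0
```

```bash
python3 n.py; python3 t.py pics/b8.png blu
```

```text
38.1 [0.441  0.2395 0.1362] [-4.770e-02  9.989e-01  1.000e-04  1.000e-04] mean [ 0.016 -0.064 -0.012 -0.087 -0.123 -5.357]
16518 slope deg x,y [0.88 0.05] lid z at tcp 0.1275 centre ((417.9927673339844, 237.87603759765625), (64.15241241455078, 106.6159439086914), 5.419914245605469)
38.2 [ 0.04  -0.09   0.025] [ 0.54 -0.38 -4.52]
38.25 [ 0.004 -0.076  0.046] [-0.86  0.52 -4.87]
38.3 [ 0.049 -0.072 -0.005] [ 0.02  0.18 -4.59]
38.35 [ 0.022 -0.101  0.011] [-1.02  0.24 -5.49]
```

Blue is conclusively the rattler (+0.084 / −0.064 after strokes either way). Setting it down first, then regripping squarely.

{"api": "step_arm", "payload": {"series": [[0,0,-12,0,0,0,1],[0,0,-25,0,0,0,1],[0,0,-20,0,0,0,1],[0,0,-8,0,0,0,1],[0,0,-3,0,0,0,1],[0,0,-1.5,0,0,0,1],[0,0,-0.5,0,0,0,1],[0,0,0,0,0,0,1],[0,0,0,0,0,0,0.5],[0,0,0,0,0,0,0.5],[0,0,0,0,0,0,0.5],[0,0,0,0,0,0,0.5],[0,0,0,0,0,0,0.5]]}}

```text
clock: 39.65
tool_pos: [0.4407, 0.2396, 0.0663]
eef_rot: [-0.048, 0.999, 0.0, 0.0]
contact_force: [0.5, 0.1, 0.7]
opening: 0.502
finger_force: 0.0
```

```bash
python3 t.py pics/b9.png blu; python3 m.py
```

```text
17429 slope deg x,y [ 0.36 -0.  ] lid z at tcp 0.0582 centre ((428.1286315917969, 239.3365020751953), (85.18631744384766, 106.60143280029297), 5.514172077178955)
39.75 [ 0.014 -0.019 -0.012] [ 0.05 -0.02  0.46]
39.8 [ 0.08  -0.044 -0.016] [ 0.23 -0.08 -0.49]
39.85 [ 0.077 -0.023  0.029] [-0.43 -0.11 -0.28]
39.9 [ 0.059 -0.019  0.012] [-0.5   0.29  0.51]
39.9 [0.4406 0.2395 0.0662] [-0.048   0.9988  0.     -0.    ] M [ 0.059 -0.019  0.012] F [-0.5   0.29  0.51] 0.0 0.5010458185940972
```

{"api": "step_arm", "payload": {"series": [[0,0,0,0,0,0,1],[0,0,0,0,0,0,1],[0,0,0,0,0,0,1],[0,0,0,0,0,0,1],[0,0,0,0,0,0,1],[0,0,0,0,0,0,1],[0,0,8,0,0,0,1],[0,0,20,0,0,0,1],[0,0,30,0,0,0,1],[0,0,35,0,0,0,1],[0,0,30,0,0,0,1],[0,0,20,0,0,0,1],[0,0,10,0,0,0,1],[0,0,0,0,0,0,1],[0,0,0,0,0,0,1]], "force": 60}}

```text
clock: 41.4
tool_pos: [0.44, 0.2388, 0.2184]
eef_rot: [-0.048, 0.999, -0.001, -0.001]
contact_force: [-0.2, -0.9, -6.1]
opening: 0.264
finger_force: 60.0
```

{"api": "step_arm", "payload": {"series": [[6,-7,0,0,0,0,1],[12,-14,0,0,0,0,1],[17,-20,0,0,0,0,1],[20,-24,0,0,0,0,1],[20,-24,0,0,0,0,1],[20,-24,0,0,0,0,1],[20,-24,0,0,0,0,1],[20,-24,0,0,0,0,1],[20,-24,0,0,0,0,1],[20,-24,0,0,0,0,1],[18,-21,0,0,0,0,1],[15,-18,0,0,0,0,1],[11,-13,0,0,0,0,1],[8,-9,0,0,0,0,1],[5,-5,0,0,0,0,1],[2,-2,0,0,0,0,1],[0,0,0,0,0,0,1],[0,0,0,0,0,0,1],[0,0,0,0,0,0,1],[0,0,0,0,0,0,1]]}}

```text
clock: 43.4
tool_pos: [0.6743, -0.0368, 0.2194]
eef_rot: [-0.049, 0.999, 0.0, -0.0]
contact_force: [-0.0, 0.0, -5.1]
opening: 0.264
finger_force: 60.0
```

```bash
python3 t.py pics/f1.png blu; python3 m.py; python3 - <<'E'
from h import *
im,d,P=pts("top");cv2.imwrite("pics/f_top.png",im);cases(P)
im,d,P=pts("wrist")
hs=cv2.cvtColor(im,cv2.COLOR_BGR2HSV);m=(cv2.inRange(hs,(45,80,30),(85,255,255))>0)&(d>0)&(P[...,2]<.02)
q=P[m];print(len(q),q[:,:2].min(0),q[:,:2].max(0),cv2.minAreaRect((q[:,:2]*1000).astype(np.float32)))
E
```

```text
16488 slope deg x,y [ 0.68 -0.01] lid z at tcp 0.2114 centre ((651.423828125, -38.561988830566406), (63.50745391845703, 106.34198760986328), 5.446051120758057)
43.5 [ 0.072 -0.02   0.008] [ 0.52 -0.17 -5.69]
43.55 [0.04  0.005 0.057] [ 0.95 -0.2  -5.21]
43.6 [ 0.071 -0.022 -0.029] [ 0.61  0.15 -4.19]
43.65 [ 0.02  -0.02   0.032] [ 0.77 -0.58 -5.55]
43.65 [ 0.6746 -0.0374  0.2193] [-4.800e-02  9.988e-01  1.000e-04  0.000e+00] M [ 0.02  -0.02   0.032] F [ 0.77 -0.58 -5.55] 59.99959610402584 0.26337555729683915
yel 235 0.0984 handle ((444.0024719238281, -7.978603363037109), (85.53389739990234, 24.04999542236328), 15.563773155212402) lid ((443.0133972167969, -4.201942443847656), (114.4007339477539, 104.79564666748047), 13.00157642364502)
2763 [ 0.60055061 -0.09816525] [0.63830319 0.03548027] ((628.529052734375, -31.301925659179688), (129.81887817382812, 38.26959228515625), 81.74153900146484)
```

View pics/f_top.png

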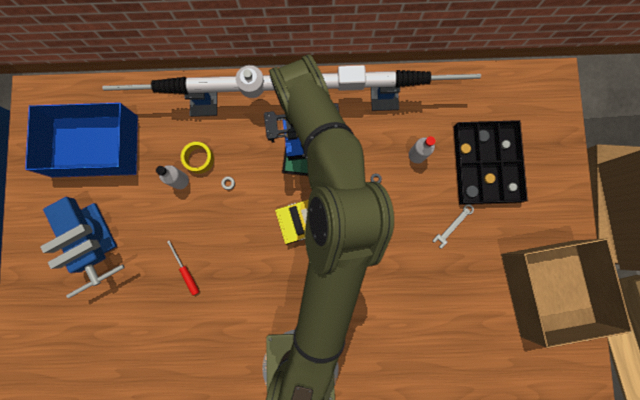

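View pics/f1.png

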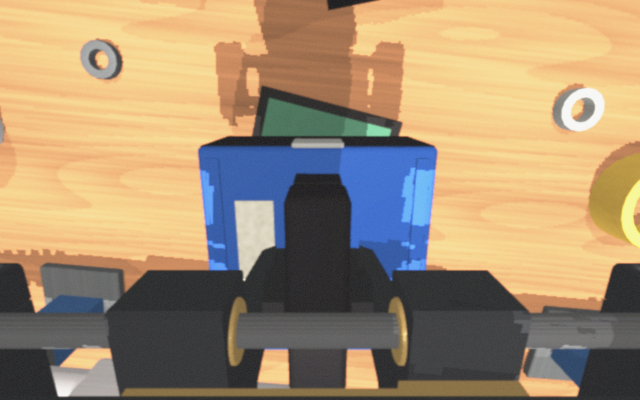

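The top view shows blue held over the mat (~(295,155)), yellow in its place, and the cans, tape, collar, wrench and driver where they were. The wrist view shows the blue case squarely over the mat, whose middle I measure at (0.675, −0.038). The case is at (0.6746, −0.0374), its underside 0.150 m above the mat, level to 0.7°.

```bash
python3 -c "
from plant import r
print(r.finish_job())"
```

```text
the job is handed in; nothing more can be done
None
```

The blue case is the one that rattles. I handed the job in at about 44 s, holding it level about 15 cm above the middle of the mat, with red and yellow set back in their places; red swung about 14° in the grip on its first shake, so I levelled it, set it down and shook it again more gently.

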